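Clip a scraper blade into the honing jig

ROBOT

A 6-joint arm with a two-finger parallel gripper is mounted at the origin on the work surface. World frame = base frame: x ahead of the robot, y to its left, z up, the work surface at z = 0. Lengths are in m, angles in degrees, forces in N, time in s.
With the tool pointing down it reaches from about 0.4 to 0.825 m from the base axis. Payload 7 kg.
Tool frame: the origin (TCP) lies midway between the tips of the shut fingers; the grasp point (between the pads) lies r.grasp_offset behind it (r.grasp_offset is the distance from the TCP to the grasp point, in m); z points along the fingers, y is the direction in which the jaws open and shut (so a half turn about z gives the same grasp; the last joint's range is limited). The gripper opens to 88 mm and grips with 3 to 60 N. Pads are 19 mm wide; open, the fingers measure 130 mm over their backs; the gripper's body (78 mm by 193 mm) begins 47 mm behind the grasp point.
Start: joints at [83.256, 20.546, 0.682, 0, -70.136, -16.507], TCP at [0.266, 0.62, 0.227] pointing down, gripper open.
Joint ranges: [-176.03, 176.03], [-82.01, 121.73], [-58.28, 71.71], [-173.87, 95.51], [-174.79, -0.11], [-173.66, 173.66]. Speed limits (degrees/s): [136.94, 136.94, 172.46, 180, 180, 180].

INTERFACE

Orientations are given as [roll, pitch, yaw] about the fixed x, y, z axes, in that order (R = Rz(yaw) Ry(pitch) Rx(roll)).
In Python, from plant import status, imaging, r gives the robot as it stands.
- The arm moves only by the tool apply_moves, never from a script. Its argument "moves" is a list of rows, each a list of 6 numbers: the shift along the tool's x, y, z in units of 200 mm (1.0 is 200 mm), then the turn, a rotation vector about the tool's x, y, z in units of 90 degrees (1.0 is 90 degrees). In form: [[tx, ty, tz, rx, ry, rz], ...]. A call has 1 to 12 rows; each row is the pose to reach, as a shift and turn from the pose measured when the call began, along the tool's axes at that moment; what a row does not reach only later rows make up. A row lasts 1/8 s, in which the tool goes at most 62.5 mm and 10.7 degrees, less where a joint would pass 70% of its speed; a pose out of reach is approached as far as the arm can. A call with a number of a shift or a turn outside -1 to 1 is refused whole. A call with a gripper value outside its range is refused whole. "hand" is the closure, from -1 (fully open) to 1 (shut), set as the call begins (left out, the last holds). The fingers move at their own pace and stop on an object; "grip_force" is the grip in N (left out, the last holds). Time passes only in rows, so rows that repeat a pose let the fingers close. It gives the time, the measured TCP pose, the force and the opening at its end, in the units of the state.
- status.get_state(): the state, without advancing time (a new reading comes with each control period).
- imaging.capture(name): name is "scene" or "top" or "wrist"; returns (picture, depth): 400x640x3 uint8, blue, green, red; 400x640 float32, m along the optical axis (not along the pixel's ray), 0 where there is no reading.
- imaging.camera_info(name): a dict with "fx", "fy", "cx", "cy" (pixels), "k1" (the pictures are not rectified: a ray, as slopes to the right and down, at radius r is drawn at 1 + k1 r^2 times it, then the intrinsics apply), "T" (4x4, takes a point from camera to world coordinates). Camera axes: x right, y up, looking along -z (the intrinsics and any distortion apply to the point x, -y, -z); pixel columns grow to the right and rows downward; lengths in m; the calibration is good to about 2 mm. A picture is of the moment at which its call begins: read the wrist's pose just before it. camera_info takes no time and is no camera call; for the wrist camera it gives the pose at the moment of the call.
- r.close_job(): hands the job in, once; it reports no verdict.
The state is a dict: "time_s": time; "joints": joint angles; "qd": joint speeds; "joint_torque": joint torques, N m; "tcp_pos": TCP position; "eef_rot": TCP orientation; "contact_force": force on the tool from outside, world axes, zero at the start; "moment": the same for the moment, N m; "gripper_width": finger opening in m.
Only numpy, scipy, OpenCV 4.12 (cv2) and the standard library are available. Lean on these libraries where they do the work, as an engineer would, in place of code of your own. Each camera call takes 0.05 s, during which the arm holds its last target.

TASK

Load the round-nosed scraper blade into the honing jig: with one fingertip press the long tail of the spring clip down and keep it down, while the other fingertip pushes the blade along its channel, beneath the raised jaw, until its nose is fully home against the stop block. Then let the clip go so that its jaw clamps the blade, and move clear. Only press and push: do not pick the blade up, and leave the other things on the bench and on the jig where they are.

Things in the scene. Friction and masses are not known exactly. Their poses are not given: they have to be found in the camera images.
- jig: Honing jig fixed to the bench: plywood board 210 x 180 mm, upper face 12 mm above the bench, spanning x -125..85, y -115..65 mm from the origin, which is at bench height. x: the way the blade is pushed, y: from the channel to the clip's tail, z up. A spring clip is hinged on a pin along x at y = 9 mm, 24 mm up, 7 mm thick; its two posts at x = -119 and 47 mm are 30 mm high.
- channel (a point): Jig's channel, on its floor (the board), at jig x = 0, y = -22 mm. The channel runs along jig x, 42 mm wide, between two dark wooden rails 6 mm wide and 5 mm high (jig x -105..55 mm).
- stop_face (a point): Middle of the face of the dark wooden stop block (14 mm high on the board) that closes the channel at jig x = 55 mm; the point is 17 mm above the bench. The blade's nose tip rests against it when fully home.
- blade: Steel scraper blade with a half-round nose, 70 long (x) x 40 wide x 10 mm thick, about 0.2 kg, lying loose in the channel short of the clip's jaw. Origin: middle of its length and width, on its underside. x points to the nose, tip at x = +35 mm; the flat tail end to push is at x = -35 mm. Home, its origin is at jig x = 20 mm. Upper face 22 mm above the bench.
- clip (a joint): Angle of the steel spring clip, rad: 0 shut, 0.40 at its stop, tail fully down. A seesaw: pressing the tail raises the jaw; a spring shuts it (3 N on the tail to start, 7 N fully down). Shut, the jaw's underside is 4 mm above the board and blocks the blade squarely, which cannot push it up. The blade passes beneath above 0.24; clamped on the blade the clip reads about 0.22.
- tail_plate (a point): Middle of the upper face of the clip's flat tail plate, to be pressed; moves with the clip. Plate 105 mm long (jig x -110..-5), 24 mm wide. Shut: jig y = 40 mm, 27 mm above the bench, outer edge tilted up 0.38 rad. Fully down: y = 39 mm, 15 mm above the bench, level, 3 mm above the channel's floor and 61 mm sideways from its middle line. A finger can slide along it while pressing.
- jaw (a point): Middle of the underside of the clip's jaw, 16 mm (x) x 12 mm (y), over the channel's middle at jig x 22..38 mm; moves with the clip. The jaw's arm tops out about 30 mm above the bench shut, 45 mm open.
- square_blade: Bystander: spare blade with square ends, 70 x 40 x 10 mm, lying on the jig's board outside the channel. Origin under its middle.
- stone: Bystander: grey honing stone 150 x 50 x 22 mm on the bench. Origin under its middle.
- wood_knob: Bystander: small turned dark wood knob, 32 mm across, 38 mm high, standing on the jig's board. Origin under its middle.
- wax_jar: Bystander: amber jar, 64 mm across, 60 mm high. Origin under its middle.
- bowl: Bystander: turned light wood bowl, 120 mm across, 55 mm high. Origin under its middle.
- chuck: Bystander: steel lathe chuck, 90 mm across, 62 mm high. Origin under its middle.
- driver: Bystander: screwdriver with a wooden handle, about 200 mm long, lying on the bench beside the jig. Origin near its middle.
There are look-alikes about, which are no part of the job. Leave any orange or red look-alike of the blade alone.

How it is judged:
By the outcome, as a careful person would: the job done as asked, in the order asked, and still so for the second after the job is handed in, with the robot touching nothing.
It also fails if it takes over 48 s, if anything falls off the work surface, if the arm or the gripper's body presses on something with over 40 N, if the wrist force passes 120 N, or if a joint passes its speed limit or range.

## Working session

There is one attempt and no reset: what is moved stays moved. The work goes in short steps, Python scripts to look and compute and a tool call to move; the robot and the scene stay as the last step left them, time stands still between calls to the robot, and variables do not carry over. Pictures are saved under pics/ and viewed, and the job is handed in when it is done.

Besides the shell and the picture viewer there is one more tool, called after "Request:" by a JSON object that holds its "op" and its "data", one argument or row to a line. apply_moves: Moves the arm, as the interface text tells. Its arguments: {"type":"object","properties":{"moves":{"type":"array","items":{"type":"array","items":{"type":"number"}}},"hand":{"type":"number"},"grip_force":{"type":"number"}},"required":["moves"]}

```bash
ls; mkdir -p pics
python3 - <<'E'
from plant import status, imaging, r
import cv2,numpy as np
print(status.get_state(), r.grasp_offset)
for n in ("scene","top","wrist"):
    im,d=imaging.capture(n); cv2.imwrite(f"pics/{n}0.png",im); np.savez(f"{n}0.npz",im=im,d=d,**imaging.camera_info(n))
    print(n,imaging.camera_info(n))
E
```

```text
pics
{'time_s': 0.0, 'joints': array([ 8.32565360e+01,  2.05913747e+01,  6.32472718e-01, -1.84649063e-02,
       -7.01341898e+01, -1.65055996e+01]), 'qd': array([-0.00149215,  0.01212363, -0.02686219, -0.06882571, -0.06820021,
       -0.0223633 ]), 'joint_torque': array([-8.62390061e-04, -5.82715416e+01,  2.93058211e+01,  6.99693024e+00,
        6.91286419e-03, -1.59348410e-04]), 'tcp_pos': array([0.26629782, 0.61972049, 0.22561868]), 'eef_rot': array([ 1.79905812e+02, -9.80781188e-03, -2.32553444e+01]), 'contact_force': array([-0.46906425, -0.09464178,  0.52720928]), 'moment': array([-0.01721458,  0.02983525, -0.05927735]), 'gripper_width': 0.0875763842667676} 0.0188
scene {'fx': 467.6044175650215, 'fy': 467.6044175650215, 'cx': 314.03952738600424, 'cy': 202.98540850790468, 'k1': -0.06451479323154029, 'T': array([[ 0.7874504 , -0.50348213,  0.35556659,  0.89612988],
       [ 0.61626463,  0.63203805, -0.46983594, -0.31938089],
       [ 0.01182239,  0.58909562,  0.80797685,  0.79157397],
       [ 0.        ,  0.        ,  0.        ,  1.        ]])}
top {'fx': 451.5770645127622, 'fy': 451.5770645127622, 'cx': 321.3568007245165, 'cy': 200.40611331688115, 'k1': 0.0430780125637309, 'T': array([[ 0.0153858 ,  0.98872077, -0.14897824,  0.40100683],
       [-0.99972239,  0.01787064,  0.01535493,  0.09040843],
       [ 0.01784407,  0.14870063,  0.98872125,  1.14599761],
       [ 0.        ,  0.        ,  0.        ,  1.        ]])}
wrist {'fx': 359.0890727287252, 'fy': 359.0890727287252, 'cx': 316.9480316175941, 'cy': 199.50264967841753, 'k1': 0.004168919881140271, 'T': array([[-0.39558777,  0.88421315,  0.24834939,  0.33310494],
       [-0.91842632, -0.38139422, -0.10503119,  0.59016157],
       [ 0.00184907, -0.26963967,  0.96295952,  0.38458529],
       [ 0.        ,  0.        ,  0.        ,  1.        ]])}
```

View pics/scene0.png

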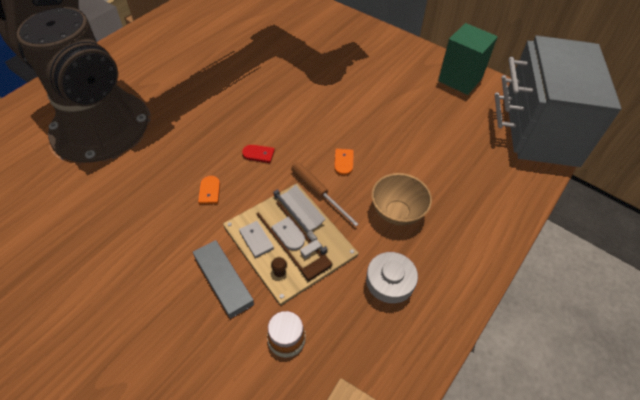

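View pics/top0.png

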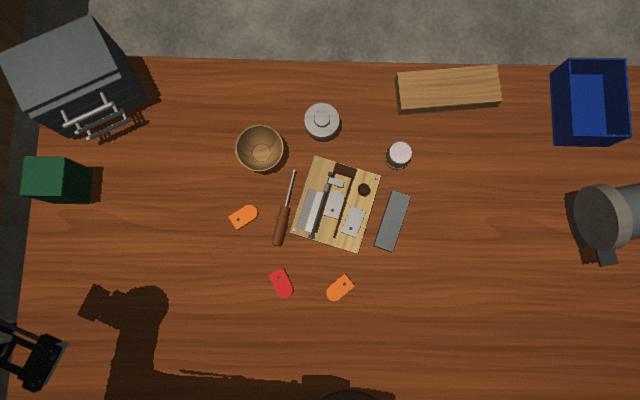

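View pics/wrist0.png

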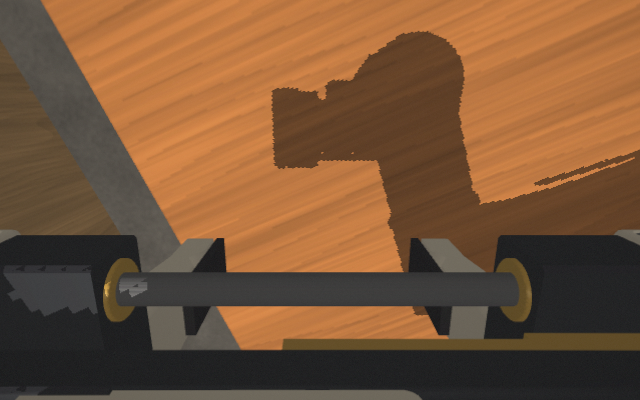

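```bash
cat > h.py <<'E'
import numpy as np,cv2
def load(n):
    return np.load(n+".npz")
def und(f,u,v):
    xd=(np.asarray(u,float)-f['cx'])/f['fx']; yd=(np.asarray(v,float)-f['cy'])/f['fy']
    rd=np.hypot(xd,yd); rr=rd.copy()
    for _ in range(20): rr=rd/(1+f['k1']*rr**2)
    s=1/(1+f['k1']*rr**2); return xd*s,yd*s
def onplane(f,u,v,z):
    x,y=und(f,u,v); T=f['T']; d=T[:3,:3]@np.array([x,-y,-1.0]); o=T[:3,3]
    return o+d*(z-o[2])/d[2]
def bydepth(f,u,v,dep):
    x,y=und(f,u,v); return f['T'][:3,:3]@np.array([x*dep,-y*dep,-dep])+f['T'][:3,3]
def proj(f,p):
    T=f['T']; q=T[:3,:3].T@(np.asarray(p)-T[:3,3]); x=q[0]/-q[2]; y=-q[1]/-q[2]
    s=1+f['k1']*(x*x+y*y); return f['cx']+f['fx']*x*s, f['cy']+f['fy']*y*s
E
python3 - <<'E'
import cv2
from h import *
f=load('top0'); im=f['im']
c=im[145:265,270:420]; cv2.imwrite('pics/topc.png',cv2.resize(c,None,fx=5,fy=5,interpolation=cv2.INTER_CUBIC))
f=load('scene0'); im=f['im']
c=im[170:310,210:370]; cv2.imwrite('pics/scenec.png',cv2.resize(c,None,fx=4,fy=4,interpolation=cv2.INTER_CUBIC))
E
```

```text
(no output)
```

View pics/topc.png

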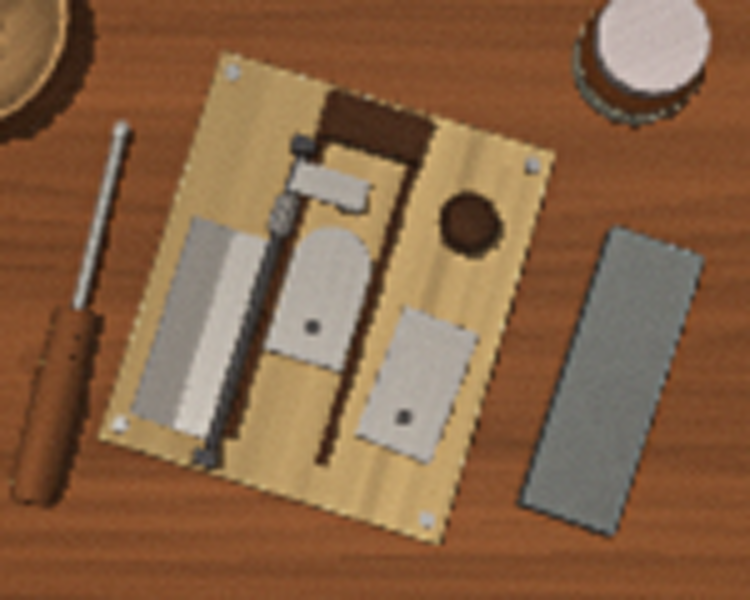

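View pics/scenec.png

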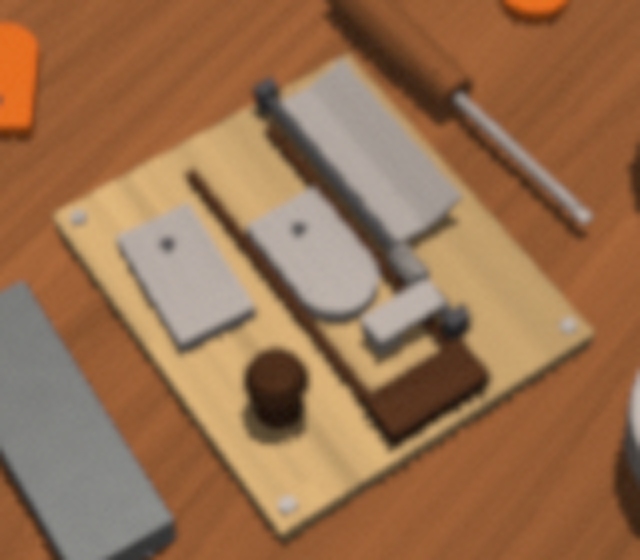

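The top crop shows the round-nosed steel blade in the channel at top px (335,207). Candidates I reject are the square blade (354,222), the orange look-alikes (243,216) and (340,288), and the red one (281,283). The board corners are clear.

Run:
```python
from h import *
from scipy.optimize import least_squares
f=load('top0'); g=load('scene0')
cor={(85,65):(220,53),(85,-115):(555,150),(-125,-115):(440,543),(-125,65):(100,438)}
cg={(-125,-115):(55,213),(-125,65):(347,57),(85,65):(594,338),(85,-115):(283,540)}
U=lambda c:((c[0]+.5)/5-.5+270,(c[1]+.5)/5-.5+145)
V=lambda c:((c[0]+.5)/4-.5+210,(c[1]+.5)/4-.5+170)
def fit(f,cor,W):
    P=np.array([onplane(f,*W(c),.012)[:2] for c in cor.values()]); J=np.array(list(cor))/1000
    def res(p):
        a=p[2];R=np.array([[np.cos(a),-np.sin(a)],[np.sin(a),np.cos(a)]])
        return (J@R.T+p[:2]-P).ravel()
    s=least_squares(res,[P[:,0].mean(),P[:,1].mean(),-.2]); print(s.x[:2],np.degrees(s.x[2]),(s.fun*1000).round(1)); return s.x
pt=fit(f,cor,U); pg=fit(g,cg,V)
def tojig(p,P):
    a=p[2];R=np.array([[np.cos(a),-np.sin(a)],[np.sin(a),np.cos(a)]]); return (R.T@(P[:2]-p[:2])*1000).round(1)
# blade nose tip, tail corners in top, z=.022
for n,c in dict(nose=(343,227),tl=(267,350),tr=(335,370),hole=(312,327)).items(): print(n,tojig(pt,onplane(f,*U(c),.022)))
for n,c in dict(nose=(345,305),tl=(250,232),tr=(313,188)).items(): print(n,tojig(pg,onplane(g,*V(c),.022)))
# depth checks
for (u,v) in [(335,207),(300,235),(345,232)]: print(bydepth(f,u,v,f['d'][v,u]).round(4))
# knob / others
print('knob',tojig(pt,onplane(f,*U((470,222)),.05)))
for c in [(405,308),(478,330),(355,435),(430,462)]: print('sq',tojig(pt,onplane(f,*U(c),.022)))
for c in [(120,130),(80,305),(100,315),(20,500),(55,505)]: print('drv',tojig(pt,onplane(f,*U(c),.015)))
print(proj(f,[pt[0],pt[1],0]))
```

```text
[0.5913002  0.05552624] -15.923665179204333 [ 1.6  0.1 -0.1 -0.2 -0.7 -1.  -0.8  1.1]
[0.59444515 0.05398676] -16.639797537764228 [ 0.2 -2.5  0.6  1.9  0.6  0.8 -1.5 -0.2]
nose [ 13. -22.]
tl [-58.1  -3.3]
tr [-57.9 -38.8]
hole [-40.4 -21.6]
nose [  6.2 -26.6]
tl [-54.8 -41.6]
tr [-59.   -1.8]
[0.5543 0.0384 0.0218]
[0.4834 0.1251 0.0089]
[0.4919 0.0127 0.0212]
knob [ 28.6 -81.2]
sq [-17.6 -63.6]
sq [ -17.6 -101.8]
sq [-86.2 -57.6]
sq [-88.2 -97.2]
drv [ 29.2 101.3]
drv [-62.9  93.7]
drv [-64.8  82.6]
drv [-165.1   92.8]
drv [-162.4   75.4]
(np.float64(328.1001544239053), np.float64(193.75525232949758))
```

Request:
{"op": "apply_moves", "data": {
  "moves": [
    [1.0,0.87,0.12,0,0,-0.04],
    [1.0,0.87,0.12,0,0,-0.04],
    [1.0,0.87,0.12,0,0,-0.04],
    [1.0,0.87,0.12,0,0,-0.04],
    [1.0,0.87,0.12,0,0,-0.04],
    [1.0,0.87,0.12,0,0,-0.04]
  ],
  "hand": -0.05
}}

```text
time_s: 0.9
tcp_pos: [0.3819, 0.3802, 0.2023]
eef_rot: [179.9, -0.0, -19.8]
contact_force: [-0.2, 0.5, -0.1]
gripper_width: 0.0464
```

Request:
{"op": "apply_moves", "data": {
  "moves": [
    [0.9,0.87,0.12,0,0,-0.04],
    [0.9,0.87,0.12,0,0,-0.04],
    [0.9,0.87,0.12,0,0,-0.04],
    [0.9,0.87,0.12,0,0,-0.04],
    [0.9,0.87,0.12,0,0,-0.04],
    [0.9,0.87,0.12,0,0,-0.04]
  ]
}}

```text
time_s: 1.65
tcp_pos: [0.4929, 0.1564, 0.1783]
eef_rot: [179.9, -0.0, -16.2]
contact_force: [0.7, 0.7, 0.1]
gripper_width: 0.0461
```

```bash
cat >> h.py <<'E'
JIG=(0.592,0.0550,-16.1)
def jig2w(p,J=JIG):
    a=np.radians(J[2]);R=np.array([[np.cos(a),-np.sin(a)],[np.sin(a),np.cos(a)]]); return np.array([*(R@np.array(p[:2])/1000+J[:2]),p[2]/1000])
def w2jig(P,J=JIG):
    a=np.radians(J[2]);R=np.array([[np.cos(a),-np.sin(a)],[np.sin(a),np.cos(a)]]); return np.array([*(R.T@(np.array(P[:2])-J[:2])*1000),P[2]*1000])
def move(s,tgt,yaw=None,J=JIG):
    """units for apply_moves to get TCP to jig tgt (mm), tool down at jig yaw"""
    from scipy.spatial.transform import Rotation as Ro
    R=Ro.from_euler('xyz',s['eef_rot'],degrees=True); G=Ro.from_euler('xyz',[180,0,J[2] if yaw is None else yaw],degrees=True)
    t=R.inv().apply(jig2w(tgt,J)-s['tcp_pos'])/.2; w=(R.inv()*G).as_rotvec(degrees=True)/90
    return np.r_[t,w].round(4)
E
python3 - <<'E'
from h import *
from plant import status
s=status.get_state(); print(s['time_s'],s['tcp_pos'],s['eef_rot'],s['joints'],s['gripper_width'],w2jig(s['tcp_pos']))
print(move(s,(-75,8.5,130)))
E
```

```text
1.65 [0.4928507  0.15643993 0.17834905] [ 1.79949095e+02 -1.78112071e-03 -1.61752117e+01] [ 3.94069824e+01  7.90305689e+00 -2.30429932e+01  3.52465678e-02
 -5.90949417e+01  3.43996911e+01] 0.04610073954780624 [-123.39136019   69.96581334  178.34905485]
[ 0.2424  0.3068  0.242   0.0006 -0.     -0.0008]
```

Request:
{"op": "apply_moves", "data": {
  "moves": [
    [0.24,0.307,0.24,0,0,0],
    [0.24,0.307,0.24,0,0,0],
    [0.24,0.307,0.24,0,0,0],
    [0.24,0.307,0.24,0,0,0]
  ]
}}

```text
time_s: 2.15
tcp_pos: [0.5221, 0.0858, 0.1309]
eef_rot: [180.0, -0.0, -16.1]
contact_force: [1.0, -0.0, 0.7]
gripper_width: 0.046
```

Run:
```python
from h import *
from plant import status,imaging
s=status.get_state(); print(s['time_s'],s['tcp_pos'],s['eef_rot'],s['gripper_width'],w2jig(s['tcp_pos']))
for n in ("wrist","scene","top"):
    ci=imaging.camera_info(n); im,d=imaging.capture(n); np.savez(n+"1.npz",im=im,d=d,**ci); 
    if n=='wrist': cv2.imwrite('pics/wrist1.png',im)
    else:
        u,v=map(int,proj(ci,s['tcp_pos'])); c=im[max(0,v-60):v+100,max(0,u-100):u+100]; cv2.imwrite(f'pics/{n}1.png',cv2.resize(c,None,fx=4,fy=3.75 if n=='x' else 4)[:600]); print(n,u,v)
```

```text
2.15 [0.52214551 0.08577891 0.13086182] [ 1.79975982e+02 -3.95260788e-02 -1.60706687e+01] 0.04598630863388329 [-75.6501839   10.20006073 130.86182362]
scene 285 172
top 316 214
```

View pics/wrist1.png

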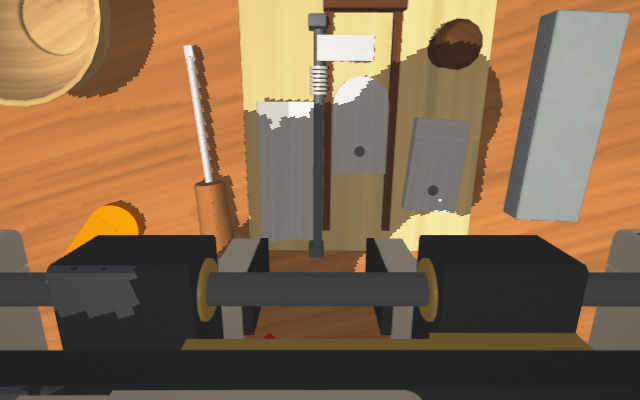

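View pics/scene1.png

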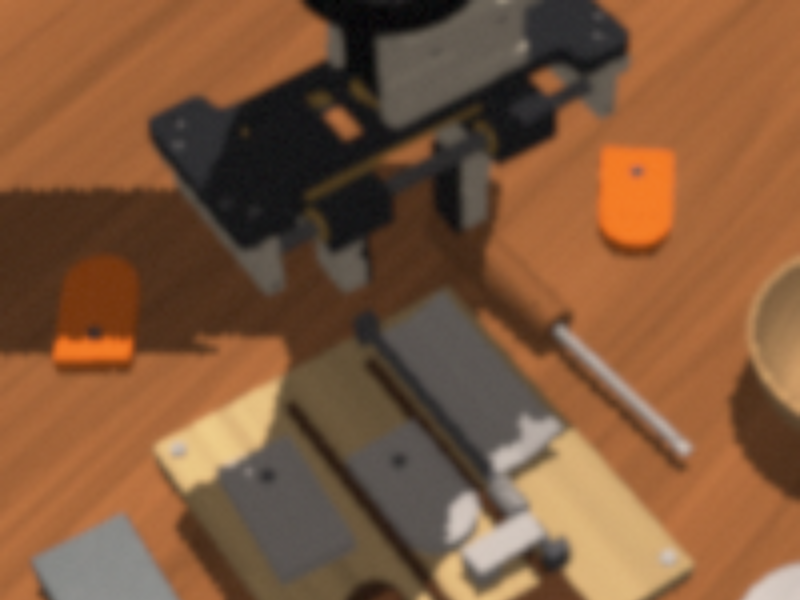

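Run:
```python
from h import *
f=load('wrist1'); d=f['d']
from plant import status
s=status.get_state(); tcp=s['tcp_pos']
a=np.radians(-16.1); X=np.array([np.cos(a),np.sin(a),0]); Y=np.array([-np.sin(a),np.cos(a),0])
for v in (240,250,260,268,310,325,333):
  print(v,[(u,*(np.array([ (q:=bydepth(f,u,v,d[v,u])-tcp)@X, q@Y, q[2]])*1000).round(0).astype(int).tolist()) for u in (225,240,248,256,262,370,376,384,392,400,410) if d[v,u]>0])
# jig points
def J(u,v,z): return w2jig(onplane(f,u,v,z/1000)).round(1)
print('nose',J(360,76,22),'tailL',J(331,173,22),'tailR',J(385,174,22))
print('rail',J(326,232,17),J(386,230,17),'stop face',J(360,10,26))
print('plate outer', J(257,101,31),J(262,240,31),'post',J(316,250,30),J(318,20,30))
print('board edge L',J(247,250,12),J(241,20,12),'R',J(494,20,12),J(470,248,12),'bottom',J(290,250,12))
```

```text
240 [(225, -35, 72, -108), (240, 12, 34, 8), (248, 11, 30, 6), (256, 12, 27, 8), (262, 10, 24, 4), (370, 10, -26, 3), (376, 12, -28, 8), (384, 11, -31, 7), (392, 11, -35, 7), (400, 11, -39, 7), (410, -39, -78, -118)]
250 [(225, 12, 38, 19), (240, 12, 32, 18), (248, 12, 28, 18), (256, 10, 26, 14), (262, 10, 23, 14), (370, 10, -24, 14), (376, 10, -27, 14), (384, 12, -29, 18), (392, 12, -32, 19), (400, 11, -36, 18), (410, -48, -78, -117)]
260 [(225, 11, 36, 28), (240, 12, 29, 29), (248, 8, 28, 21), (256, 11, 24, 26), (262, 7, 22, 18), (370, 6, -24, 16), (376, 10, -25, 25), (384, 8, -29, 20), (392, 11, -31, 28), (400, 11, -34, 27), (410, 12, -38, 28)]
268 [(225, 11, 34, 34), (240, 11, 28, 34), (248, 10, 26, 32), (256, 10, 23, 33), (262, 4, 22, 19), (370, 2, -24, 16), (376, 10, -24, 32), (384, 10, -27, 33), (392, 12, -29, 36), (400, 12, -32, 35), (410, 12, -36, 35)]
310 [(225, 14, 26, 67), (240, 2, 26, 47), (248, 1, 23, 47), (256, -4, 22, 39), (262, -113, 49, -131), (370, -113, -50, -131), (376, -6, -24, 36), (384, 1, -25, 46), (392, 1, -27, 47), (400, 8, -27, 57), (410, 13, -28, 65)]
325 [(225, 9, 26, 67), (240, -4, 26, 49), (248, -5, 24, 47), (256, -129, 55, -131), (262, -129, 50, -131), (370, -128, -50, -130), (376, -128, -56, -130), (384, -5, -25, 47), (392, -4, -27, 48), (400, 2, -28, 57), (410, 10, -28, 68)]
333 [(225, 6, 26, 67), (240, -7, 26, 49), (248, -9, 24, 46), (256, -137, 56, -131), (262, -138, 50, -131), (370, -137, -50, -131), (376, -137, -56, -131), (384, -8, -25, 47), (392, -8, -28, 47), (400, 0, -28, 59), (410, 8, -28, 69)]
nose [ 12.8 -21.5  22. ] tailL [-56.8  -1.7  22. ] tailR [-57.6 -42.7  22. ]
rail [-106.3    1.6   17. ] [-104.6  -46.8   17. ] stop face [ 54.  -19.7  26. ]
plate outer [-4.1 50.5 31. ] [-107.6   51.4   31. ] post [-116.4    9.7   30. ] [47.3  8.2 30. ]
board edge L [-124.2   67.4   12. ] [50.7 62.3 12. ] R [  50.6 -115.7   12. ] [-122.5 -118.7   12. ] bottom [-124.2   31.4   12. ]
```

Run:
```python
import cv2;from h import *
im=load('wrist1')['im']; c=im[0:350,200:500]; cv2.imwrite('pics/w1c.png',cv2.resize(c,None,fx=1.7,fy=1.7,interpolation=cv2.INTER_CUBIC))
c=im[200:350,200:440]; c=cv2.convertScaleAbs(c,alpha=2.5);cv2.imwrite('pics/w1d.png',cv2.resize(c,None,fx=3.3,fy=3.3,interpolation=cv2.INTER_CUBIC))
```

```text
(no output)
```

View pics/w1d.png

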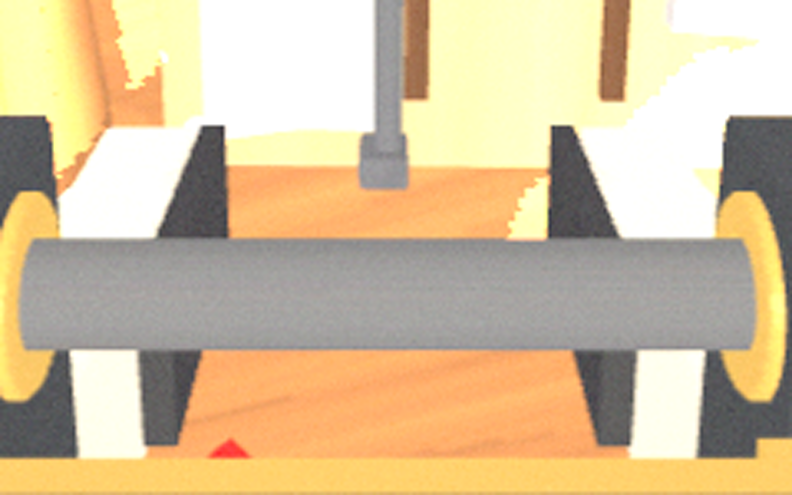

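View pics/w1c.png

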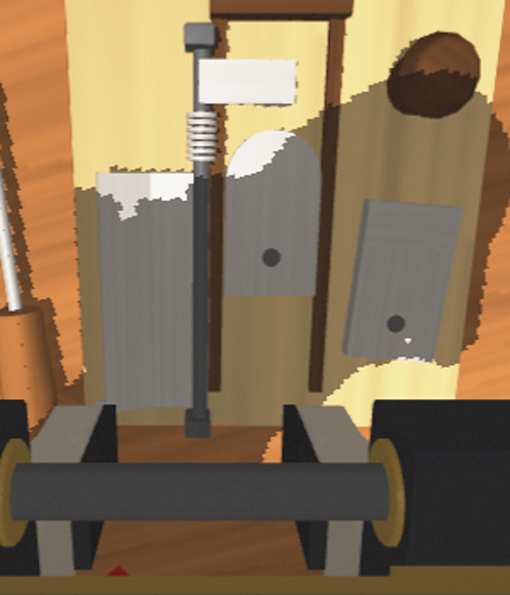

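The wrist view confirms the jig pose: rails at px x≈326 and 386, blade tail at row 173, jaw at (345,47). The fingertips are about 15 mm thick, so a 46 mm opening spaces them about 61 mm apart, which is what's needed.

Run:
```python
from h import *
from plant import status
s=status.get_state()
for z in (45,30,17): print(move(s,(-80,8.5,z)))
```

```text
[-2.220e-02  7.300e-03  4.308e-01 -1.000e-04 -7.000e-04  4.000e-04]
[-2.230e-02  7.400e-03  5.058e-01 -1.000e-04 -7.000e-04  4.000e-04]
[-2.230e-02  7.400e-03  5.708e-01 -1.000e-04 -7.000e-04  4.000e-04]
```

Request:
{"op": "apply_moves", "data": {
  "moves": [
    [-0.022,0.007,0.2,0,0,0],
    [-0.022,0.007,0.35,0,0,0],
    [-0.022,0.007,0.43,0,0,0],
    [-0.022,0.007,0.43,0,0,0],
    [-0.022,0.007,0.43,0,0,0]
  ]
}}

```text
time_s: 2.92
tcp_pos: [0.5182, 0.0861, 0.0461]
eef_rot: [-179.9, -0.1, -16.0]
contact_force: [1.0, -0.2, -0.0]
gripper_width: 0.0462
```

Run:
```python
from h import *
from plant import status,imaging
s=status.get_state(); print(s['time_s'],w2jig(s['tcp_pos']),s['contact_force'],s['gripper_width'])
for z in (30,20,17): print(move(s,(-80,8.5,z)))
for n in ("wrist","scene"):
    ci=imaging.camera_info(n); im,d=imaging.capture(n)
    if n=='wrist': cv2.imwrite('pics/wrist2.png',im)
    else: cv2.imwrite('pics/scene2.png',cv2.resize(im[130:290,190:390],None,fx=3.7,fy=3.7,interpolation=cv2.INTER_CUBIC))
```

```text
2.925 [-79.57527225   9.40467864  46.10997128] [ 1.03139606 -0.19221907 -0.04324166] 0.046158228639029825
[-0.0023  0.0046  0.0805 -0.0007 -0.0014  0.0009]
[-0.0024  0.0047  0.1305 -0.0007 -0.0014  0.0009]
[-0.0024  0.0047  0.1455 -0.0007 -0.0014  0.0009]
```

View pics/wrist2.png

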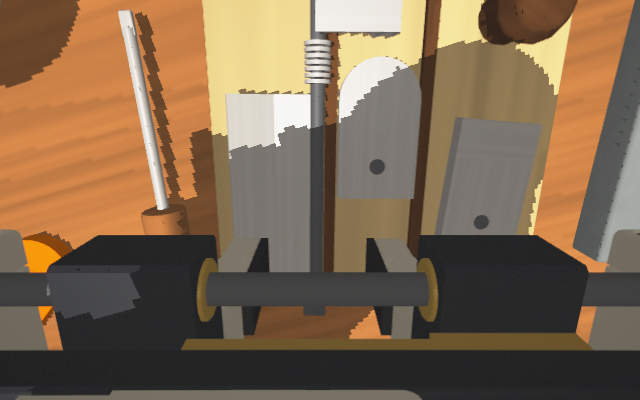

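View pics/scene2.png

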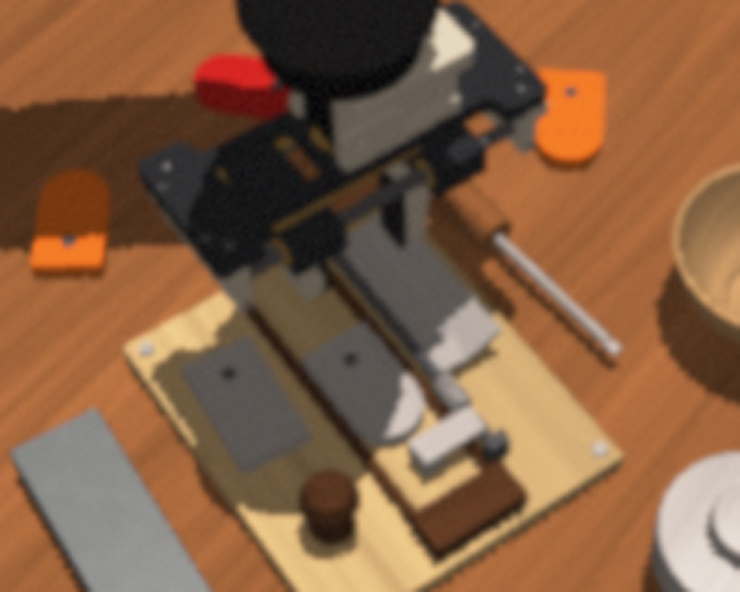

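Request:
{"op": "apply_moves", "data": {
  "moves": [
    [-0.002,0.004,0.06,0,0,0],
    [-0.002,0.004,0.09,0,0,0],
    [-0.002,0.004,0.12,0,0,0],
    [-0.002,0.004,0.145,0,0,0],
    [-0.002,0.004,0.145,0,0,0],
    [-0.002,0.004,0.145,0,0,0]
  ]
}}

```text
time_s: 3.78
tcp_pos: [0.5175, 0.0849, 0.0171]
eef_rot: [-180.0, -0.1, -16.0]
contact_force: [-2.1, -1.0, 5.7]
gripper_width: 0.0459
```

Run:
```python
from h import *
from plant import status,imaging
s=status.get_state(); print(s['time_s'],w2jig(s['tcp_pos']),s['contact_force'],s['gripper_width'],s['eef_rot'])
print(move(s,(-70,8.5,16.5)),move(s,(-27,8.5,16.5)))
for n in ("wrist","scene"):
    ci=imaging.camera_info(n); im,d=imaging.capture(n)
    if n=='wrist': cv2.imwrite('pics/wrist3.png',im)
    else: cv2.imwrite('pics/scene3.png',cv2.resize(im[130:290,190:390],None,fx=3.7,fy=3.7,interpolation=cv2.INTER_CUBIC))
```

```text
3.775 [-79.8784046    8.07158013  17.13810084] [-2.10959257 -1.01977023  5.706193  ] 0.045903007093141344 [-1.79959950e+02 -1.20408689e-01 -1.60413342e+01]
[ 0.0494 -0.0021  0.0033 -0.0004 -0.0013  0.0007] [ 0.2644 -0.0019  0.0037 -0.0004 -0.0013  0.0007]
```

View pics/wrist3.png

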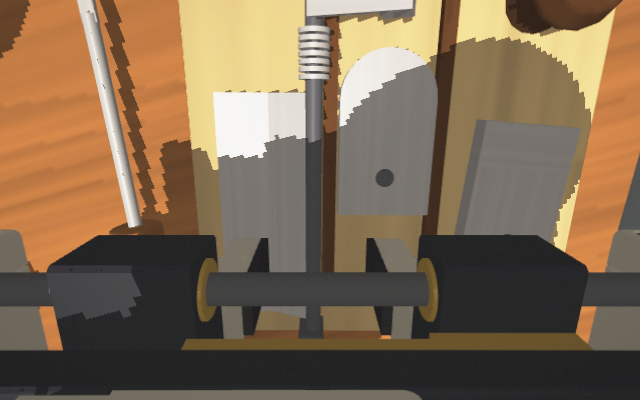

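View pics/scene3.png

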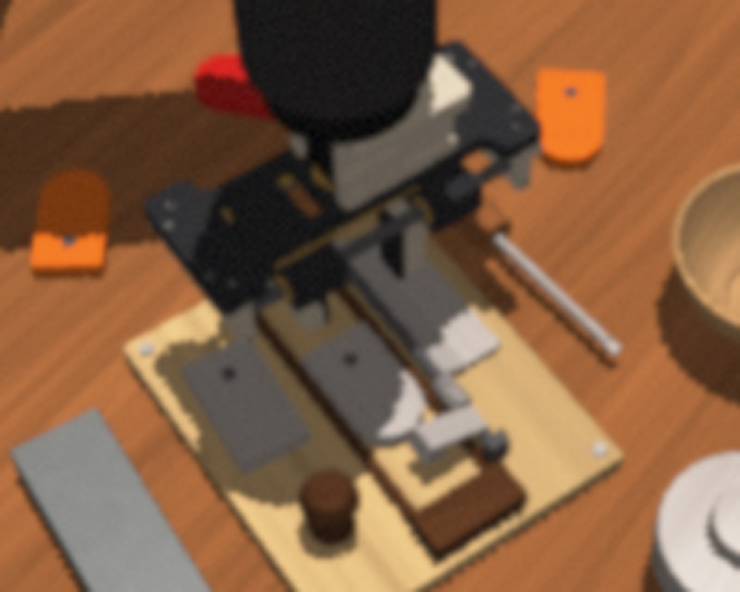

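The jaw is raised (scene px 445,425) and the tail reads 5.7 N. Next I push.

Request:
{"op": "apply_moves", "data": {
  "moves": [
    [0.02,0,0.006,0,0,0],
    [0.04,0,0.006,0,0,0],
    [0.06,0,0.006,0,0,0],
    [0.08,0,0.006,0,0,0],
    [0.1,0,0.006,0,0,0],
    [0.12,0,0.006,0,0,0],
    [0.12,0,0.006,0,0,0]
  ]
}}

```text
time_s: 4.75
tcp_pos: [0.5393, 0.0777, 0.0158]
eef_rot: [180.0, -0.0, -16.1]
contact_force: [-5.9, 0.6, 7.9]
gripper_width: 0.0456
```

Run:
```python
from h import *
from plant import status,imaging
s=status.get_state(); print(s['time_s'],w2jig(s['tcp_pos']),s['contact_force'],s['gripper_width'],s['eef_rot'])
print(move(s,(-27,8.5,16.)))
for n in ("wrist","scene"):
    ci=imaging.camera_info(n); im,d=imaging.capture(n)
    if n=='wrist': cv2.imwrite('pics/wrist4.png',im)
    else: cv2.imwrite('pics/scene4.png',cv2.resize(im[130:290,190:390],None,fx=3.7,fy=3.7,interpolation=cv2.INTER_CUBIC))
```

```text
4.75 [-56.96024075   7.22890256  15.77574277] [-5.88753348  0.60654077  7.93788111] 0.04560390078833748 [ 1.79951835e+02 -1.40906756e-03 -1.60578798e+01]
[ 0.1498 -0.0062 -0.0011  0.0005 -0.      0.0005]
```

View pics/wrist4.png

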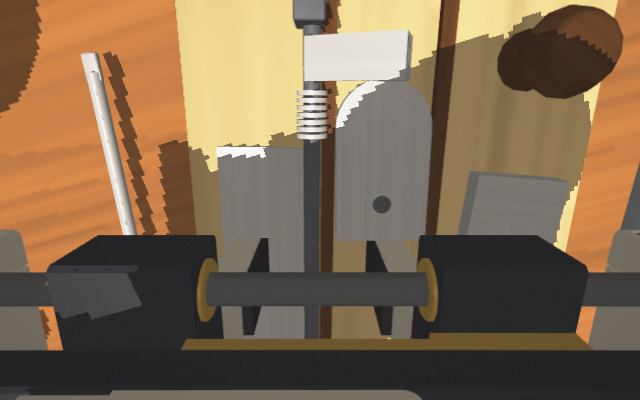

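View pics/scene4.png

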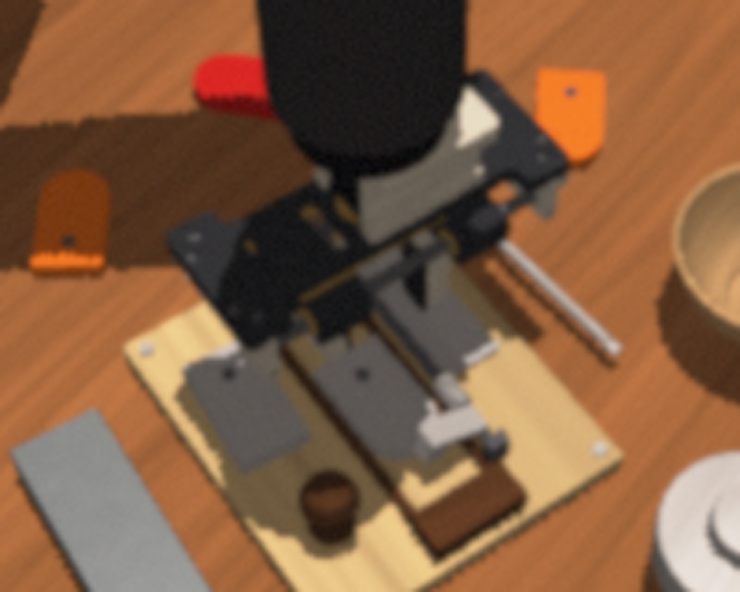

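Request:
{"op": "apply_moves", "data": {
  "moves": [
    [0.02,-0.003,0,0,0,0],
    [0.04,-0.005,0,0,0,0],
    [0.06,-0.005,0,0,0,0],
    [0.08,-0.005,0,0,0,0],
    [0.1,-0.005,0,0,0,0],
    [0.125,-0.005,0,0,0,0],
    [0.125,-0.005,0,0,0,0]
  ]
}}

```text
time_s: 5.72
tcp_pos: [0.5623, 0.0712, 0.0156]
eef_rot: [179.9, 0.1, -16.1]
contact_force: [-6.7, -0.7, 9.5]
gripper_width: 0.0464
```

Run:
```python
from h import *
from plant import status,imaging
s=status.get_state(); print(s['time_s'],w2jig(s['tcp_pos']),s['contact_force'],s['gripper_width'],s['eef_rot'])
print(move(s,(-27,8.5,16.)))
for n in ("wrist","scene"):
    ci=imaging.camera_info(n); im,d=imaging.capture(n)
    if n=='wrist': cv2.imwrite('pics/wrist5.png',im)
    else: cv2.imwrite('pics/scene5.png',cv2.resize(im[130:290,190:390],None,fx=3.7,fy=3.7,interpolation=cv2.INTER_CUBIC))
```

```text
5.725 [-33.05732039   7.30078463  15.58151181] [-6.66934482 -0.69197038  9.4528009 ] 0.0463955364755598 [ 1.79857371e+02  1.18444309e-01 -1.60682726e+01]
[ 0.0303 -0.006  -0.0022  0.0016  0.0013  0.0004]
```

View pics/wrist5.png

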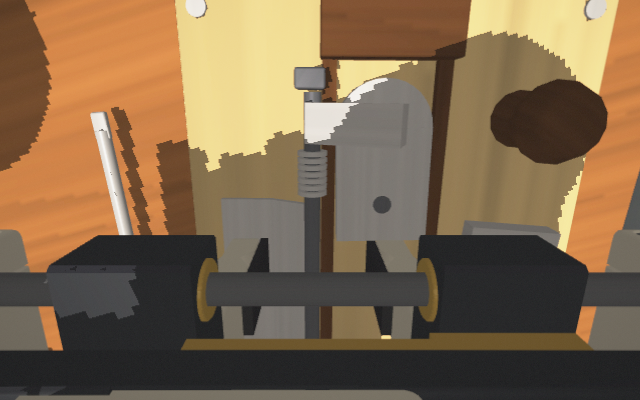

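Request:
{"op": "apply_moves", "data": {
  "moves": [
    [0.015,-0.004,-0.002,0,0,0],
    [0.025,-0.004,-0.002,0,0,0],
    [0.03,-0.004,-0.002,0,0,0],
    [0.035,-0.004,-0.002,0,0,0],
    [0.035,-0.004,-0.002,0,0,0]
  ]
}}

```text
time_s: 6.45
tcp_pos: [0.5675, 0.0696, 0.0156]
eef_rot: [179.8, 0.3, -16.1]
contact_force: [-7.3, 1.5, 7.3]
gripper_width: 0.0463
```

```bash
cat > look.py <<'E'
import sys
from h import *
from plant import status,imaging
k=sys.argv[1]
s=status.get_state(); print(s['time_s'],w2jig(s['tcp_pos']),s['contact_force'],s['gripper_width'],s['eef_rot'])
print(move(s,(-27,8.5,16.)))
for n in ("wrist","scene"):
    ci=imaging.camera_info(n); im,d=imaging.capture(n); np.savez(n+k+'.npz',im=im,d=d,**ci)
    if n=='wrist': cv2.imwrite(f'pics/wrist{k}.png',im)
    else: cv2.imwrite(f'pics/scene{k}.png',cv2.resize(im[130:290,190:390],None,fx=3.7,fy=3.7,interpolation=cv2.INTER_CUBIC))
E
python3 look.py 6
```

```text
6.45 [-27.55665742   7.23480912  15.62519152] [-7.27714928  1.48936092  7.31872967] 0.046307716994863087 [179.76767557   0.25815229 -16.07925428]
[ 0.0028 -0.0063 -0.0019  0.0026  0.0029  0.0002]
```

View pics/wrist6.png

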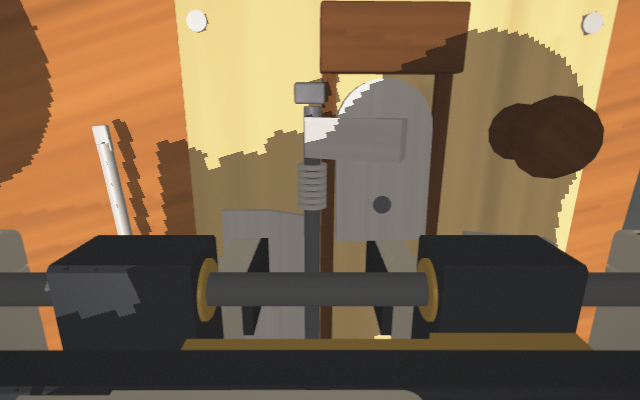

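Request:
{"op": "apply_moves", "data": {
  "moves": [
    [0.01,-0.004,-0.001,0,0,0],
    [0.015,-0.004,-0.001,0,0,0],
    [0.02,-0.004,-0.001,0,0,0],
    [0.02,-0.004,-0.001,0,0,0]
  ]
}}

```text
time_s: 7.05
tcp_pos: [0.5695, 0.0689, 0.0155]
eef_rot: [179.7, 0.4, -16.1]
contact_force: [-9.2, 2.2, 9.9]
gripper_width: 0.0461
```

```bash
python3 look.py 7
```

```text
7.05 [-25.50055644   7.08705821  15.48718908] [-9.1949677   2.2237664   9.85350054] 0.04609057535852869 [179.66480119   0.44318342 -16.10789049]
[-0.0075 -0.007  -0.0025  0.0037  0.0049 -0.0001]
```

View pics/wrist7.png

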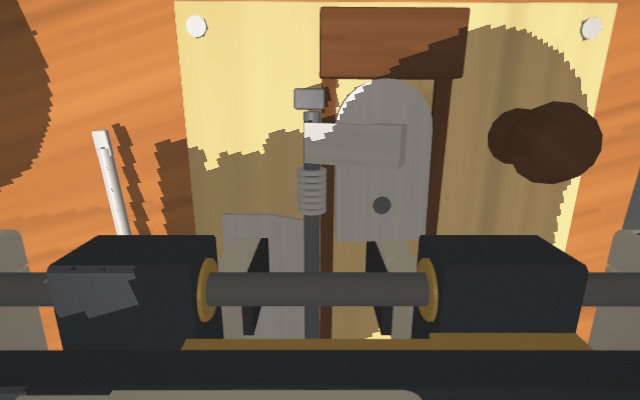

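Request:
{"op": "apply_moves", "data": {
  "moves": [
    [0.01,-0.004,-0.002,0.003,0.004,0],
    [0.02,-0.004,-0.002,0.003,0.004,0],
    [0.025,-0.004,-0.002,0.003,0.004,0],
    [0.025,-0.004,-0.002,0.003,0.004,0]
  ]
}}

```text
time_s: 7.65
tcp_pos: [0.57, 0.0684, 0.0153]
eef_rot: [179.8, 0.5, -16.2]
contact_force: [-18.3, 10.0, 17.2]
gripper_width: 0.0461
```

```bash
python3 look.py 8
```

```text
7.65 [-24.8705988    6.79415981  15.32164623] [-18.30082696  10.01016593  17.18810498] 0.04610312383991425 [179.79085939   0.47134902 -16.19476003]
[-0.0107 -0.0085 -0.0033  0.0023  0.0052 -0.001 ]
```

View pics/wrist8.png

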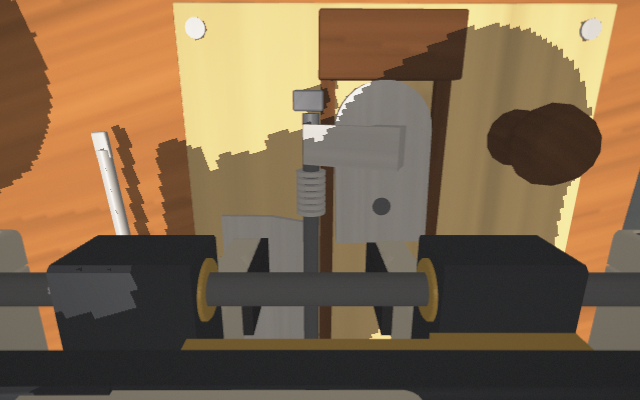

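Run:
```python
from h import *
f=load('wrist8')
print('nose',w2jig(onplane(f,387,80,.022)),'stop',w2jig(onplane(f,340,79,.026)),w2jig(onplane(f,460,80,.026)),'tail',w2jig(onplane(f,385,242,.022)))
im=f['im'][55:130,290:480]; cv2.imwrite('pics/w8c.png',cv2.resize(cv2.convertScaleAbs(im,alpha=1.5),None,fx=4,fy=4,interpolation=cv2.INTER_CUBIC))
```

```text
nose [ 55.30080323 -22.61973166  22.        ] stop [55.561925   -3.52015225 26.        ] [ 55.05640594 -50.35416558  26.        ] tail [-14.67118786 -25.34187767  22.        ]
```

View pics/w8c.png

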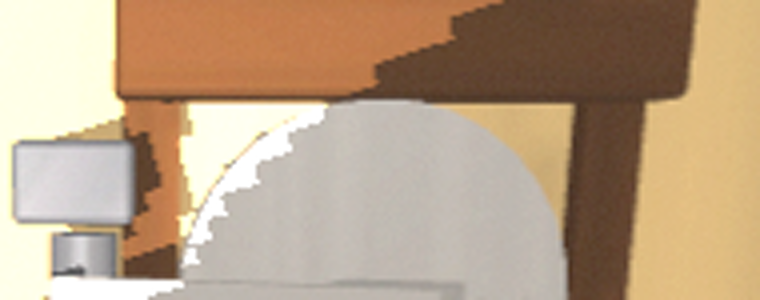

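The blade is home: nose at jig x 55.3, stop face at 55.3, tail at −14.7, and a 21 N stall. I'll ease the push off with the tail still down, then lift.

Request:
{"op": "apply_moves", "data": {
  "moves": [
    [-0.008,-0.002,-0.002,0,0,0],
    [-0.015,-0.004,-0.002,0,0,0],
    [-0.015,-0.004,-0.002,0,0,0]
  ]
}}

```text
time_s: 8.12
tcp_pos: [0.5689, 0.07, 0.0166]
eef_rot: [179.8, 0.3, -16.2]
contact_force: [1.9, -1.7, 7.1]
gripper_width: 0.046
```

```bash
python3 look.py 9
python3 - <<'E'
from h import *
f=load('wrist9')
im=f['im'][55:255,290:480]; cv2.imwrite('pics/w9c.png',cv2.resize(cv2.convertScaleAbs(im,alpha=1.5),None,fx=3,fy=3,interpolation=cv2.INTER_CUBIC))
E
```

```text
8.125 [-26.37741907   8.02014122  16.60233331] [ 1.8674948  -1.68150827  7.07916775] 0.045976169582205975 [179.84562237   0.31789112 -16.16139861]
[-0.0031 -0.0024  0.003   0.0017  0.0035 -0.0007]
```

View pics/w9c.png

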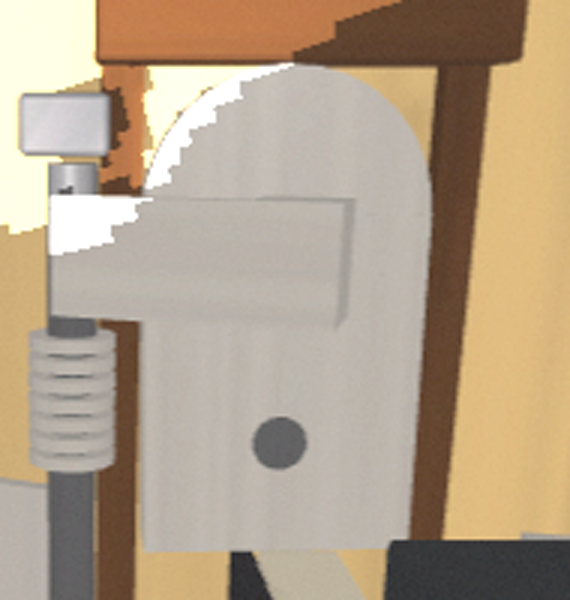

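The blade is still home and the horizontal force has been relieved. Now I lift straight up.

Request:
{"op": "apply_moves", "data": {
  "moves": [
    [-0.002,0,-0.015,0,0,0],
    [-0.004,0,-0.03,0,0,0],
    [-0.004,0,-0.05,0,0,0],
    [-0.004,0,-0.08,0,0,0],
    [-0.004,0,-0.15,0,0,0],
    [-0.004,0,-0.3,0,0,0],
    [-0.004,0,-0.5,0,0,0],
    [-0.004,0,-0.5,0,0,0]
  ]
}}

```text
time_s: 9.22
tcp_pos: [0.571, 0.0711, 0.1208]
eef_rot: [-179.9, -0.0, -16.1]
contact_force: [0.3, -0.4, -0.3]
gripper_width: 0.0462
```

```bash
python3 look.py 10
```

```text
9.225 [-24.64793224   9.67360872 120.84329283] [ 0.31483679 -0.36704058 -0.30992973] 0.04622672935375563 [-1.79919391e+02 -1.07852780e-03 -1.61303649e+01]
[-1.180e-02  6.600e-03  5.242e-01 -9.000e-04 -0.000e+00 -3.000e-04]
```

View pics/wrist10.png

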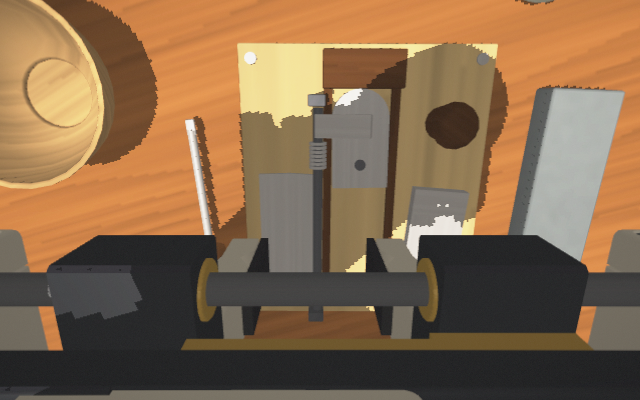

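View pics/scene10.png

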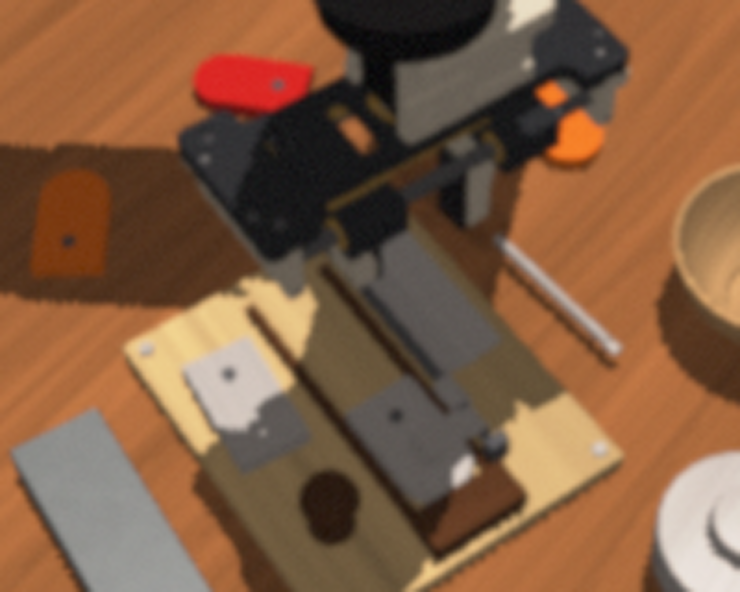

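Request:
{"op": "apply_moves", "data": {
  "moves": [
    [0,0,-0.3,0,0,0],
    [-0.3,-0.3,-0.5,0,0,0],
    [-0.4,-0.8,-0.5,0,0,0],
    [-0.4,-1.0,-0.5,0,0,0],
    [-0.4,-1.0,-0.5,0,0,0],
    [-0.4,-1.0,-0.5,0,0,0]
  ]
}}

```text
time_s: 10.07
tcp_pos: [0.5476, 0.2873, 0.2159]
eef_rot: [179.8, 0.3, -16.0]
contact_force: [-0.4, 0.5, -0.1]
gripper_width: 0.0459
```

Run:
```python
from h import *
from plant import status,imaging
s=status.get_state(); print(s['time_s'],s['tcp_pos'],s['contact_force'])
im,d=imaging.capture('top'); f=dict(imaging.camera_info('top')); f0=load('top0')
cv2.imwrite('pics/top11.png',np.hstack([cv2.resize(i[145:265,270:420],None,fx=2.6,fy=2.6,interpolation=cv2.INTER_CUBIC) for i in (f0['im'],im)]))
im,_=imaging.capture('scene'); cv2.imwrite('pics/scene11.png',cv2.resize(im[150:310,190:390],None,fx=3.7,fy=3.7,interpolation=cv2.INTER_CUBIC))
im0=load('scene0')['im']; df=np.abs(im.astype(int)-im0).sum(2)
cv2.imwrite('pics/top11b.png',cv2.resize(imaging.capture('top')[0][145:265,270:420],None,fx=5,fy=5,interpolation=cv2.INTER_CUBIC))
```

```text
10.075 [0.54759895 0.28731152 0.21591273] [-0.36718589  0.53032109 -0.11989819]
```

View pics/top11.png

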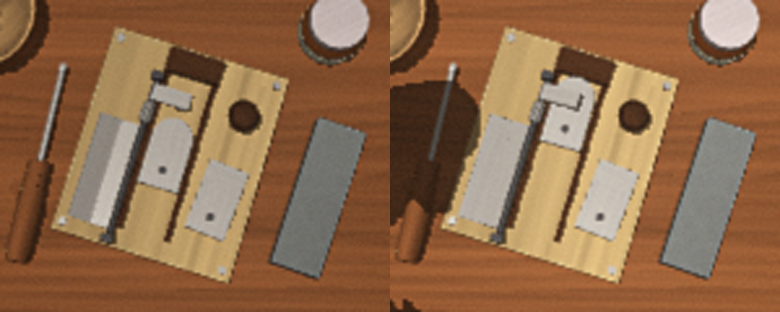

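View pics/scene11.png

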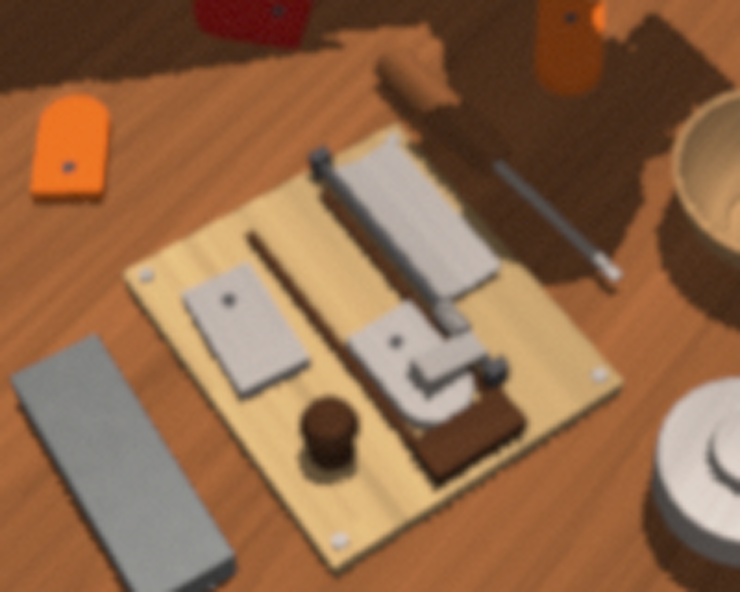

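View pics/top11b.png

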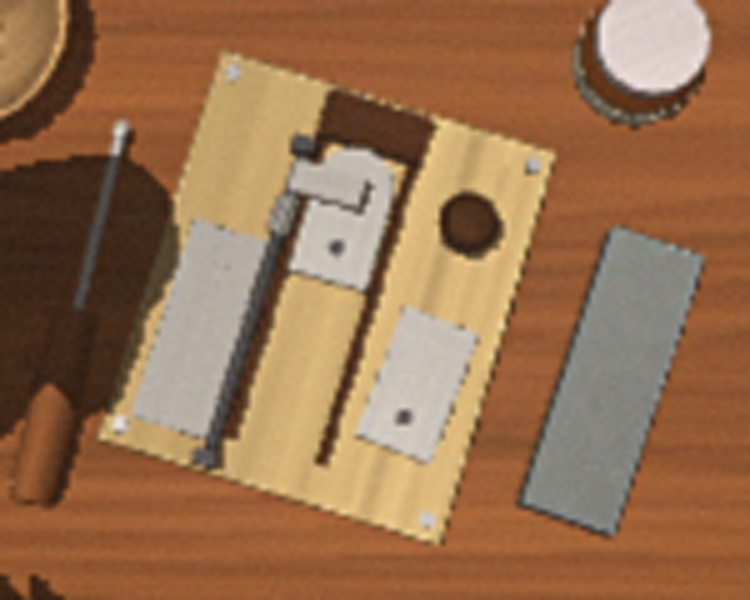

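Run:
```python
from h import *
f=load('top0'); U=lambda c:((c[0]+.5)/5-.5+270,(c[1]+.5)/5-.5+145)
for c in [(290,270),(362,290),(336,247)]: print(w2jig(onplane(f,*U(c),.022)).round(1))
f=load('wrist10'); 
print('nose',w2jig(onplane(f,363,88,.022)),'stop',w2jig(onplane(f,363,88,.026)),'tail',w2jig(onplane(f,358,187,.022)))
c=f['im'][40:200,290:450];cv2.imwrite('pics/w10c.png',cv2.resize(cv2.convertScaleAbs(c,alpha=1.6),None,fx=3.7,fy=3.7,interpolation=cv2.INTER_CUBIC))
```

```text
[-16.7  -2.4  22. ]
[-15.8 -40.1  22. ]
[  1.4 -21.2  22. ]
nose [ 55.40926266 -23.07050837  22.        ] stop [ 55.29880171 -22.58417003  26.        ] tail [-14.33244255 -21.71505393  22.        ]
```

View pics/w10c.png

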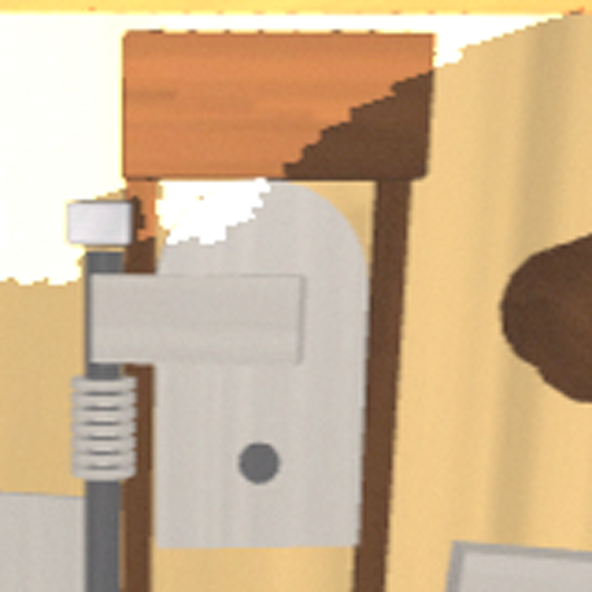

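Request:
{"op": "apply_moves", "data": {
  "moves": [
    [0,0,0,0,0,0],
    [0,0,0,0,0,0]
  ]
}}

```text
time_s: 10.48
tcp_pos: [0.5476, 0.2832, 0.2165]
eef_rot: [179.8, 0.3, -16.2]
contact_force: [-1.1, -0.3, 0.3]
gripper_width: 0.0457
```

```bash
python3 -c "
from plant import r
print(r.close_job())"
```

```text
the job is handed in; nothing more can be done
None
```

The blade is loaded in the jig and clamped, and I handed the job in at about 10.5 s. One finger held the clip's tail down at 6–10 N, rising to 17 N at the final stall. The other pushed the blade about 42 mm under the raised jaw until it stalled on the stop at about 21 N. I then eased the push off with the tail still down, lifted straight up, and moved the arm clear.

- **Blade home:** after release, the wrist camera put the nose at jig x 55.4 mm, the stop face at 55.3 mm and the tail at −14.3 mm. The top camera read the tail 1–2 mm further back, at −15.8 to −16.7 mm, which is within calibration error.
- **Clip:** the jaw looks closed onto the blade in the images. I judged this by eye and did not measure the clip angle.
- **Bystanders:** in before-and-after images of the jig, the things on and next to it look unmoved. The red blade and one orange look-alike ended up partly hidden or in shadow, but the arm never went near them.
- **Contact:** forces read about zero with the arm clear.

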